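Terrine into the holding drawer

TASK

Put the filled terrine dish into the open drawer of the countertop unit, with its lid properly seated on the dish, and push the drawer fully shut. Keep the dish level, set it down gently, do not slam the drawer, and leave the bowl and the sauce bottle where they are.

Things in the scene. Friction and masses are not known exactly. Their poses are not given: they have to be found in the camera images.
- terrine: Filled open rectangular blue stoneware dish, 180 long (its x) x 60 wide (its y) x 62 mm high, walls 6 mm thick, about 0.5 kg, standing upright on the counter. The filling stops 20 mm below the rim. Origin: centre of its underside, z up. The outer width of 60 mm can be gripped across from above.
- lid: Blue lid lying right way up: plate 180 (x) x 60 (y) x 8 mm; on top a white grip bar 70 (x) x 18 (y) x 28 mm high; below a white block 160 x 40 x 8 mm that drops into the dish's 168 x 48 mm mouth (4 mm play). Origin: centre of the block's underside, z up; plate 8 to 16, grip 16 to 44 mm above it. Seated (either way round), its origin is centred 54 mm above the dish's origin.
- unit: Fixed stainless countertop drawer unit, 340 deep (its x, away from the robot) x 300 wide (its y) x 160 mm high. Origin: at counter level under the middle of its front edge; its x axis points into the unit. The opening behind the drawer front is 145 mm high to the underside of the top panel. Stacked ramekins are fixed on its top at the back, 220 to 320 mm behind the front edge, 70 mm high.
- drawer (a joint): How far the drawer is pulled out, in m along the unit's -x: 0 is shut, at most 0.25. It needs about 3 N to slide and stays where it is left.
- drawer_handle (a point): Centre of the horizontal steel bar handle on the drawer front, 140 mm long along the drawer's y, 35 mm off the front panel's outer face, 110 mm above the counter. Axes as the unit's (x points into the unit). The front panel is 18 mm thick and reaches from 14 to 140 mm above the counter; its inner face is 53 mm beyond this point along x.
- drawer_floor (a point): Point on the drawer's inner floor, 30 mm above the counter, at the middle of the front panel's inner face, 53 mm beyond the handle along x; moves with the drawer. Axes as the unit's. The inside runs from here 250 mm in +x and 126 mm to either side in y; its walls are 45 mm high. Only the part pulled out of the unit can be reached from above.
- bowl: Bystander: steel bowl, 110 mm wide, 50 mm high. Origin: centre of its underside.
- bottle: Bystander: yellow sauce bottle with red cap, 60 mm wide, 150 mm high. Origin: centre of its underside.

How it is judged:
By the outcome, as a careful person would: the job done as asked, in the order asked, and still so for the second after the job is handed in, with the robot touching nothing.
It also fails if it takes over 72 s, if anything falls off the work surface, if the arm or the gripper's body presses on something with over 40 N, if the wrist force passes 120 N, or if a joint passes its speed limit or range.

ROBOT

A 6-joint arm with a two-finger parallel gripper is mounted at the origin on the work surface. World frame = base frame: x ahead of the robot, y to its left, z up, the work surface at z = 0. Lengths are in m, angles in rad, forces in N, time in s.
With the tool pointing down it reaches from about 0.35 to 0.775 m from the base axis. Payload 5.5 kg.
Tool frame: the origin (TCP) lies midway between the tips of the shut fingers; the grasp point (between the pads) lies 19 mm behind it (env.hold_point_z is the distance from the TCP to the grasp point, in m); x points along the fingers, y is the direction in which the jaws open and shut, and the axes are right-handed (so a half turn about x gives the same grasp; the last joint's range is limited). The gripper opens to 85 mm and grips with 20 to 120 N. Pads are 22 mm wide; open, the fingers measure 114 mm over their backs; the gripper's body (76 mm by 85 mm) begins 54 mm behind the grasp point. The pads swing forward as they close: fully open they stand 13 mm farther back than shut.
Start: joints at [1.132, 0.313, 0.046, 1.304, 0, 1.431], TCP at [0.169, 0.55, 0.231] pointing down, gripper open.
Joint ranges: [-2.76, 2.76], [-0.86, 1.69], [-1.03, 1.26], [-2.2, 2.34], [-1.47, 1.5], [-3.14, 3.14]. Speed limits (rad/s): [2.57, 2.57, 3.14, 3.14, 3.14, 3.14].

INTERFACE

Orientations are given as a unit quaternion [w, x, y, z].
In Python, from workcell import env, eyes, job gives the robot as it stands.
- The arm moves only by the tool drive_tool, never from a script. Its argument "increments" is text: rows parted by semicolons, each of 7 numbers parted by spaces: the turn, a rotation vector about the tool's x, y, z in rad, then the shift along the tool's x, y, z in m, then the opening, from 0 (shut) to 1 (fully open). A call has 1 to 12 rows; each row is the pose to reach, as a shift and turn from the pose commanded when the call began, along the tool's axes at that moment; what a row does not reach only later rows make up. A row lasts 1/8 s, in which the tool goes at most 62.5 mm and 10.7 degrees, less where a joint would pass 70% of its speed; a pose out of reach is approached as far as the arm can. A call with a gripper value outside its range is refused whole. The fingers move at their own pace and stop on an object; "newtons" is the grip in N (left out, the last holds). Time passes only in rows, so rows that repeat a pose let the fingers close. It gives the time, the measured TCP pose, the force and the opening at its end, in the units of the state.
- env.get_state(): the state, without advancing time (a new reading comes with each control period).
- eyes.read_camera(name): name is "scene" or "side" or "wrist"; returns the picture (400x640x3 uint8, red, green, blue); there is no depth.
- eyes.camera_info(name): a dict with "camera_matrix" (3x3 intrinsics, pixels), "origin" and "attitude" of the camera in the world. Camera axes: x right, y up, looking along -z (the intrinsics and any distortion apply to the point x, -y, -z); pixel columns grow to the right and rows downward; lengths in m; the calibration is good to about 2 mm. The wrist camera is an equidistant fisheye: a pixel r from the principal point sees the ray r / f radians off the axis. A picture is of the moment at which its call begins: read the wrist's pose just before it. camera_info takes no time and is no camera call; for the wrist camera it gives the pose at the moment of the call.
- job.hand_in(): hands the job in, once; it reports no verdict.
The state is a dict: "clock": time; "joint_pos": joint angles; "qvel": joint speeds; "tau": joint torques, N m; "tcp_pos": TCP position; "orientation": TCP orientation; "wrist_force": force on the tool from outside, world axes, zero at the start; "ft_torque": the same for the moment, N m; "finger_gap": finger opening in m.
Only numpy, scipy, OpenCV 4.12 (cv2) and the standard library are available. Lean on these libraries where they do the work, as an engineer would, in place of code of your own. Each camera call takes 0.05 s, during which the arm holds its last target. There are 200 camera calls.

## Working session

There is one attempt and no reset: what is moved stays moved. The work goes in short steps, Python scripts to look and compute and a tool call to move; the robot and the scene stay as the last step left them, time stands still between calls to the robot, and variables do not carry over. Pictures are saved under pics/ and viewed, about 8 in all and at most 12, crops included, and the job is handed in when it is done.

Besides the shell and the picture viewer there is one more tool, called after ">>>" by a JSON object that holds its "method" and its "body". drive_tool: Moves the arm, as the interface text tells. Its arguments: {"type":"object","properties":{"increments":{"type":"string"},"newtons":{"type":"number"}},"required":["increments"]}

```bash
mkdir -p pics; ls
cat > h.py <<'E'
import numpy as np, cv2, json
from scipy.spatial.transform import Rotation as R
from workcell import env, eyes, job
def q2R(q): return R.from_quat([q[1],q[2],q[3],q[0]]).as_matrix()
def att(a):
    a=np.array(a,float); return a if a.shape==(3,3) else q2R(a)
def ray(ci,u,v,fish=False):
    K=np.array(ci["camera_matrix"]); x=(u-K[0,2])/K[0,0]; y=(v-K[1,2])/K[1,1]
    if fish:
        r=np.hypot(x,y); s=np.sin(r)/max(r,1e-9); d=np.array([x*s,-y*s,-np.cos(r)])
    else: d=np.array([x,-y,-1.])
    return np.array(ci["origin"]), att(ci["attitude"])@d
def onplane(ci,u,v,z,fish=False):
    o,d=ray(ci,u,v,fish); return o+d*(z-o[2])/d[2]
def shot(name,fn):
    ci=eyes.camera_info(name); im=eyes.read_camera(name)
    cv2.imwrite("pics/%s.png"%fn,im[:,:,::-1]); json.dump({k:np.array(v).tolist() if not isinstance(v,str) else v for k,v in ci.items()},open("pics/%s.json"%fn,"w")); return im,ci
def load(fn): return cv2.imread("pics/%s.png"%fn)[:,:,::-1], json.load(open("pics/%s.json"%fn))
E
python3 - <<'E'
from h import *
for n in ("scene","side","wrist"):
    im,ci=shot(n,n+"0"); print(n,{k:np.round(v,4).tolist() if not isinstance(v,str) else v for k,v in ci.items()})
s=env.get_state(); print(s, env.hold_point_z)
a=[load(n+"0")[0] for n in("scene","side")]
E
```

```text
pics
scene {'camera_matrix': [[387.039, 0.0, 319.3082], [0.0, 387.039, 196.8595], [0.0, 0.0, 1.0]], 'origin': [0.0913, -0.4285, 1.0444], 'attitude': [0.8742, 0.2685, -0.1186, -0.3868]}
side {'camera_matrix': [[380.2479, 0.0, 320.396], [0.0, 380.2479, 192.1074], [0.0, 0.0, 1.0]], 'origin': [0.2909, -0.582, 0.7733], 'attitude': [0.9065, 0.367, -0.0868, -0.1899]}
wrist {'camera_matrix': [[309.7069, 0.0, 320.1749], [0.0, 309.7069, 193.0943], [0.0, 0.0, 1.0]], 'origin': [0.1054, 0.5692, 0.3725], 'attitude': [0.7971, -0.1067, -0.0787, 0.5891]}
{'clock': 0.15, 'joint_pos': array([1.13240116e+00, 3.13867150e-01, 4.52579420e-02, 1.30364485e+00,
       2.39424981e-05, 1.43118775e+00]), 'qvel': array([-4.07156281e-04,  1.06967373e-04,  4.31428308e-03,  1.79435527e-03,
       -3.90612816e-05, -8.84082203e-05]), 'tau': array([ 1.05663908e-03, -4.81066203e+01,  2.98814768e+01,  1.39418649e-02,
       -2.21839591e-04,  3.88136137e-07]), 'tcp_pos': array([0.16909626, 0.54916342, 0.23059877]), 'orientation': array([ 0.69907553,  0.10475289,  0.69938552, -0.10573609]), 'wrist_force': array([-0.52233261,  0.31014422,  0.4894527 ]), 'ft_torque': array([-0.02040004, -0.0347401 , -0.01996445]), 'finger_gap': 0.08503863116818694} 0.0187
```

View pics/scene0.png

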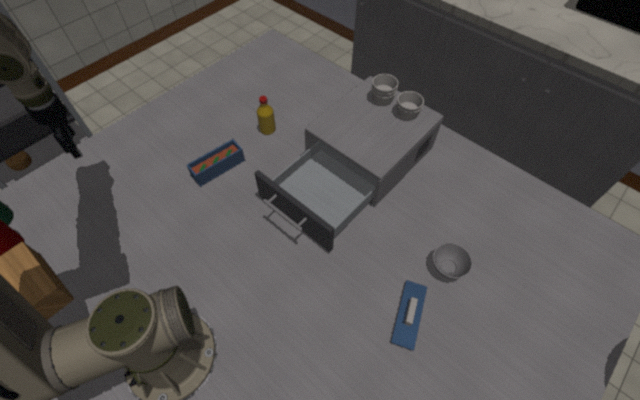

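View pics/side0.png

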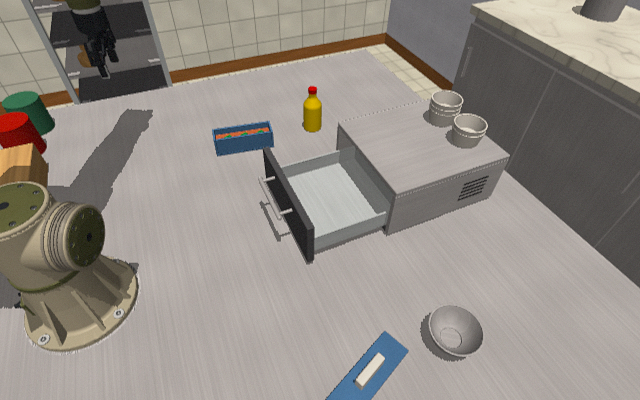

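The scene view shows the terrine at about (216,163), bottle (265,115), bowl (451,261), lid (409,315) with its white grip, and the open drawer, whose front runs (258,175)–(332,245). The side view agrees.

Run:
```python
from h import *
for n in("scene","side"):
    im,ci=load(n+"0"); hsv=cv2.cvtColor(im,cv2.COLOR_RGB2HSV)
    m=cv2.inRange(hsv,(100,110,30),(120,255,255))
    for c in cv2.findContours(m,0,2)[0]:
        if cv2.contourArea(c)<150: continue
        h=cv2.convexHull(c); p=cv2.approxPolyDP(h,2,True)[:,0]
        print(n,cv2.contourArea(c),p.tolist())
        for z in(0.062,0.016): print(z,[np.round(onplane(ci,*q,z)[:2],3).tolist() for q in p])
    # filling
    f=cv2.inRange(hsv,(0,90,60),(18,255,255))
    for c in cv2.findContours(cv2.morphologyEx(f,3,np.ones((5,5))),0,2)[0]:
        if cv2.contourArea(c)>80: print("orange",cv2.boundingRect(c))
im,_=load("scene0");a=cv2.resize(im[120:260,230:390],None,fx=4,fy=4,interpolation=2)
cv2.imwrite("pics/crop.png",a[:,:,::-1])
```

```text
scene 1211.0 [[406, 282], [425, 288], [412, 348], [392, 341]]
0.062 [[0.536, -0.336], [0.556, -0.383], [0.407, -0.444], [0.388, -0.399]]
0.016 [[0.557, -0.332], [0.578, -0.381], [0.422, -0.445], [0.402, -0.397]]
orange (0, 241, 67, 75)
orange (192, 145, 45, 28)
orange (98, 0, 140, 73)
side 2403.0 [[407, 350], [369, 399], [326, 399], [384, 332]]
0.062 [[0.567, -0.393], [0.461, -0.438], [0.393, -0.408], [0.545, -0.346]]
0.016 [[0.584, -0.381], [0.472, -0.428], [0.4, -0.397], [0.561, -0.331]]
side 1410.5 [[269, 122], [272, 146], [217, 155], [212, 130]]
0.062 [[0.563, 0.394], [0.532, 0.276], [0.374, 0.298], [0.387, 0.422]]
0.016 [[0.58, 0.458], [0.548, 0.332], [0.379, 0.355], [0.394, 0.487]]
orange (215, 127, 54, 12)
orange (0, 102, 48, 86)
orange (39, 90, 34, 17)
orange (77, 45, 15, 22)
orange (169, 33, 284, 57)
```

View pics/crop.png

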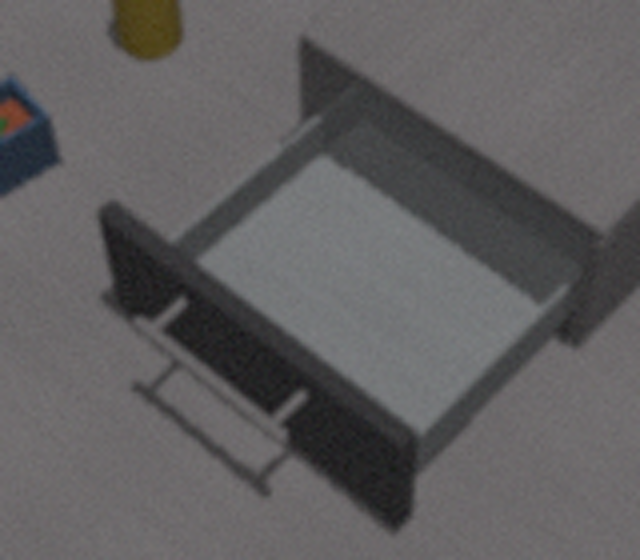

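The crop shows the drawer front's top edge from (103,210) to (410,440), the handle bar from (140,322) to (287,435), and the unit's top front edge from (303,40) to (600,235), all in crop pixels.

Run:
```python
from h import *
im,ci=load("scene0")
f=lambda u,v,z: onplane(ci,u/4+230-.4,v/4+120-.4,z)
P=lambda a,z:[f(*q,z)[:2] for q in a]
for nm,a,z in(("unit",[(303,40),(600,235)],.16),("panelfront",[(103,210),(405,445)],.14),("panelback",[(115,203),(415,432)],.14),("handle",[(140,322),(287,435)],.11)):
    p,q=P(a,z); d=p-q; print(nm,p.round(3),q.round(3),"mid",((p+q)/2).round(3),"len",np.linalg.norm(d).round(3),"xaxis ang",(np.arctan2(d[1],d[0])-np.pi/2).round(3))
hsv=cv2.cvtColor(im,cv2.COLOR_RGB2HSV); print(hsv[178,205],hsv[172,225],hsv[150,225])
for h in(.062,):
  for q in [(189,163),(233,142),(243,151),(200,174)]: print(q,onplane(ci,*q,h)[:2].round(3))
for z,q in((.025,(451,261)),(0.05,(265,118))): print(onplane(ci,*q,z).round(3))
a=cv2.resize(im[130:200,175:260],None,fx=8,fy=8,interpolation=2);cv2.imwrite("pics/crop2.png",a[:,:,::-1])
s=env.get_state();ci=eyes.camera_info("wrist");T=q2R(s["orientation"]);print(T.round(3)); print("cam in tool",(T.T@(np.array(ci["origin"])-s["tcp_pos"])).round(3),(T.T@att(ci["attitude"])).round(2))
```

```text
unit [0.694 0.179] [ 0.698 -0.109] mid [0.696 0.035] len 0.288 xaxis ang 0.014
panelfront [0.483 0.183] [ 0.484 -0.112] mid [0.484 0.036] len 0.295 xaxis ang 0.004
panelback [0.494 0.182] [ 0.496 -0.11 ] mid [0.495 0.036] len 0.292 xaxis ang 0.01
handle [0.445 0.108] [ 0.449 -0.036] mid [0.447 0.036] len 0.144 xaxis ang 0.027
[111 101  58] [135  11  93] [  8 150 119]
(189, 163) [0.397 0.424]
(233, 142) [0.553 0.388]
(243, 151) [0.55  0.333]
(200, 174) [0.393 0.361]
[ 0.692 -0.391  0.025]
[0.712 0.401 0.05 ]
[[-0.001  0.294  0.956]
 [-0.001  0.956 -0.294]
 [-1.    -0.001 -0.   ]]
cam in tool [-0.142  0.    -0.067] [[-0.    0.26 -0.96]
 [ 1.   -0.   -0.  ]
 [-0.   -0.96 -0.26]]
```

View pics/wrist0.png

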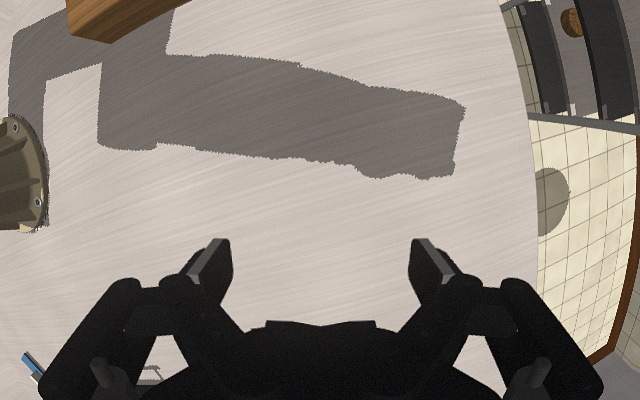

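The wrist view shows only counter, shadow and the open fingers (pad tips near rows 240–300). Heading to hover over the terrine.

```bash
cat > plan.py <<'E'
import sys
from h import *
# plan.py x y z yaw : increments from present pose; yaw = world angle of tool y
def inc(p,yaw):
    s=env.get_state(); T=q2R(s["orientation"]); x=np.array([0,0,-1.]); y=np.array([np.cos(yaw),np.sin(yaw),0])
    D=np.column_stack([x,y,np.cross(x,y)])
    return np.r_[R.from_matrix(T.T@D).as_rotvec(),T.T@(np.array(p)-s["tcp_pos"])].round(4)
if __name__=="__main__":
    v=list(map(float,sys.argv[1:])); print(inc(v[:3],v[3]))
E
python3 plan.py 0.473 0.377 0.2 1.38
```

```text
[-1.080e-01 -3.000e-04  1.400e-03  3.060e-02 -7.500e-02  3.411e-01]
```

>>> {"method": "drive_tool", "body": {"increments": "-0.1 0 0 0.03 -0.075 0.341 1;-0.108 0 0 0.03 -0.075 0.341 1;-0.108 0 0 0.03 -0.075 0.341 1;-0.108 0 0 0.03 -0.075 0.341 1;-0.108 0 0 0.03 -0.075 0.341 1;-0.108 0 0 0.03 -0.075 0.341 1;-0.108 0 0 0.03 -0.075 0.341 1;-0.108 0 0 0.03 -0.075 0.341 1"}}

```text
clock: 1.15
tcp_pos: [0.4726, 0.3774, 0.2009]
orientation: [0.703, 0.067, 0.704, -0.068]
wrist_force: [0.3, 0.2, -0.7]
finger_gap: 0.0856
```

Run:
```python
from h import *
im,ci=shot("wrist","w1"); s=env.get_state(); print(s["clock"],s["tcp_pos"].round(4))
hsv=cv2.cvtColor(im,cv2.COLOR_RGB2HSV)
m=cv2.inRange(hsv,(100,100,20),(120,255,255))
c=max(cv2.findContours(m,0,2)[0],key=cv2.contourArea)
p=cv2.approxPolyDP(cv2.convexHull(c),4,True)[:,0]; print(p.tolist())
for q in p: print(q,onplane(ci,*q,.062,True)[:2].round(4),onplane(ci,*q,0,True)[:2].round(4))
```

```text
1.2 [0.4722 0.3778 0.2012]
[[358, 84], [301, 166], [294, 87]]
[358  84] [0.3891 0.4286] [0.3851 0.4371]
[301 166] [0.4535 0.3637] [0.4637 0.3578]
[294  87] [0.3812 0.3718] [0.3755 0.3677]
```

View pics/w1.png

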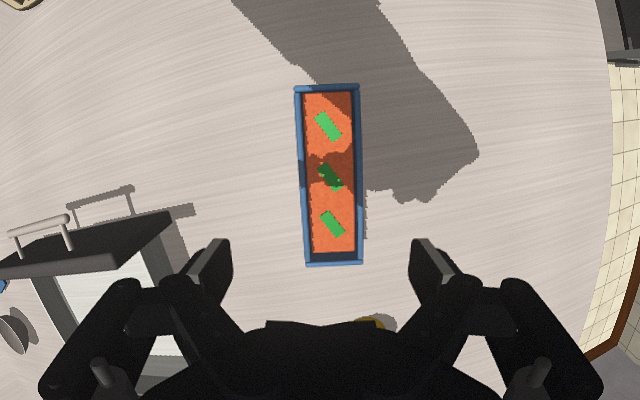

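The terrine lies full in view between the fingers: rim corners about (294,87), (358,83), (363,264), (306,265).

Run:
```python
from h import *
im,ci=load("w1")
P=np.array([onplane(ci,*q,.062,True)[:2] for q in[(294,87),(358,83.5),(363,265),(306,266)]]); print(P.round(4))
print([np.linalg.norm(P[i]-P[i-1]).round(4) for i in range(4)]); c=P.mean(0); print(c)
d=P[2]+P[3]-P[0]-P[1]; a=np.arctan2(d[1],d[0]); print("long",a)
from plan import inc
print(inc([*c,.2],a+np.pi/2))
for n in[(10,240),(68,217)]: print(onplane(ci,*n,.11,True))
```

```text
[[0.3812 0.3718]
 [0.3887 0.4287]
 [0.566  0.405 ]
 [0.5556 0.3473]]
[np.float64(0.176), np.float64(0.0574), np.float64(0.1789), np.float64(0.0587)]
[0.47285652 0.38819468]
long -0.13631555134818113
[-0.0537 -0.0008  0.0002  0.0012  0.0103 -0.0013]
[ 0.45495491 -0.03469307  0.11      ]
[0.44496115 0.11498174 0.11      ]
```

>>> {"method": "drive_tool", "body": {"increments": "-0.054 0 0 0 0.0105 -0.001 1;-0.054 0 0 0.04 0.0105 -0.001 1;-0.054 0 0 0.09 0.0105 -0.001 1;-0.054 0 0 0.13 0.0105 -0.001 1;-0.054 0 0 0.16 0.0105 -0.001 1;-0.054 0 0 0.178 0.0105 -0.001 1;-0.054 0 0 0.178 0.0105 -0.001 1;-0.054 0 0 0.178 0.0105 -0.001 0.6;-0.054 0 0 0.178 0.0105 -0.001 0.4;-0.054 0 0 0.178 0.0105 -0.001 0.4;-0.054 0 0 0.178 0.0105 -0.001 0.4;-0.054 0 0 0.178 0.0105 -0.001 0.4", "newtons": 60}}

```text
clock: 2.7
tcp_pos: [0.4748, 0.3887, 0.0251]
orientation: [0.706, 0.049, 0.705, -0.048]
wrist_force: [-2.0, 0.2, 6.2]
finger_gap: 0.0591
```

>>> {"method": "drive_tool", "body": {"increments": "0 0 0 0 0 0 0.4;0 0 0 -0.005 0 0 0.4;0 0 0 -0.015 0 0 0.4;0 0 0 -0.03 0 0 0.4;0 0 0 -0.05 0 0 0.4;0 0 0 -0.075 0 0 0.4;0 0 0 -0.10 0 0 0.4;0 0 0 -0.13 0 0 0.4;0 0 0 -0.155 0 0 0.4;0 0 0 -0.17 0 0 0.4;0 0 0 -0.175 0 0 0.4;0 0 0 -0.175 0 0 0.4"}}

```text
clock: 4.2
tcp_pos: [0.4739, 0.3879, 0.1979]
orientation: [0.705, 0.048, 0.706, -0.048]
wrist_force: [0.4, -0.7, -4.1]
finger_gap: 0.0593
```

```bash
python3 plan.py 0.595 0.036 0.2 0; python3 -c "
from h import *
s=env.get_state();print(s['finger_gap'],s['wrist_force'],s['ft_torque'],s['joint_pos'],s['tcp_pos'])"
```

```text
[ 1.434e+00 -2.000e-04  6.000e-04 -2.000e-03 -3.321e-01  1.679e-01]
0.059328426693461604 [ 0.38723712 -0.70397214 -4.11520647] [ 0.00563107 -0.05069094 -0.08223281] [5.54849181e-01 3.97236953e-01 8.55000352e-02 1.25958240e+00
 5.70043233e-05 6.91629003e-01] [0.47393564 0.38788396 0.19794778]
```

>>> {"method": "drive_tool", "body": {"increments": "0.043 0 0 0 -0.01 0.005 0.4;0.129 0 0 0 -0.03 0.015 0.4;0.258 0 0 0 -0.06 0.03 0.4;0.402 0 0 0 -0.093 0.047 0.4;0.559 0 0 0 -0.13 0.065 0.4;0.717 0 0 0 -0.166 0.084 0.4;0.875 0 0 0 -0.203 0.102 0.4;1.032 0 0 0 -0.239 0.121 0.4;1.176 0 0 0 -0.272 0.138 0.4;1.305 0 0 0 -0.302 0.153 0.4;1.391 0 0 0 -0.322 0.163 0.4;1.434 0 0 0 -0.332 0.168 0.4"}}

```text
clock: 5.7
tcp_pos: [0.595, 0.0344, 0.1973]
orientation: [-0.498, -0.501, -0.499, 0.502]
wrist_force: [-0.6, 1.0, -4.3]
finger_gap: 0.0589
```

>>> {"method": "drive_tool", "body": {"increments": "0 0 0 0 0 0 0.4;0 0 0 0 0 0 0.4"}}

```text
clock: 5.95
tcp_pos: [0.5948, 0.0369, 0.1981]
orientation: [0.5, 0.5, 0.501, -0.5]
wrist_force: [0.4, 0.4, -4.5]
finger_gap: 0.0592
```

```bash
python3 plan.py 0.595 0.036 0.2 0
python3 - <<'E'
from h import *
a,_=shot("side","s2"); b,_=shot("wrist","w2")
cv2.imwrite("pics/v2.png",np.hstack([a[80:330,180:520],b[0:250,90:550]])[:,:,::-1])
E
```

```text
[ 0.0013 -0.0005  0.0007 -0.0019  0.0002  0.0009]
```

View pics/v2.png

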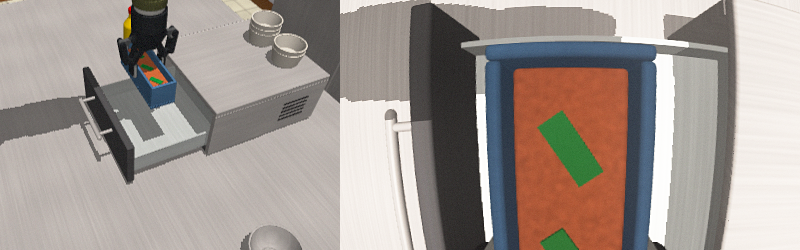

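The dish hangs level over the drawer, clear of both the front panel and the unit, with its long axis across the drawer. Lowering.

>>> {"method": "drive_tool", "body": {"increments": "0 0 0 0.01 0 0 0.4;0 0 0 0.03 0 0 0.4;0 0 0 0.055 0 0 0.4;0 0 0 0.08 0 0 0.4;0 0 0 0.1 0 0 0.4;0 0 0 0.115 0 0 0.4;0 0 0 0.125 0 0 0.4;0 0 0 0.131 0 0 0.4;0 0 0 0.135 0 0 0.4;0 0 0 0.137 0 0 0.4;0 0 0 0.139 0 0 0.4;0 0 0 0.139 0 0 0.4"}}

```text
clock: 7.55
tcp_pos: [0.5953, 0.0362, 0.0594]
orientation: [0.5, 0.5, 0.5, -0.5]
wrist_force: [0.3, 0.5, -5.0]
finger_gap: 0.0591
```

>>> {"method": "drive_tool", "body": {"increments": "0 0 0 0.001 0 0 0.4;0 0 0 0.002 0 0 0.4;0 0 0 0.003 0 0 0.4;0 0 0 0.003 0 0 0.4"}}

```text
clock: 8.05
tcp_pos: [0.5952, 0.0362, 0.0562]
orientation: [0.5, 0.5, 0.5, -0.5]
wrist_force: [0.3, 0.5, -3.4]
finger_gap: 0.0592
```

>>> {"method": "drive_tool", "body": {"increments": "0 0 0 0.0007 0 0 0.4;0 0 0 0.0014 0 0 0.4;0 0 0 0.002 0 0 0.4;0 0 0 0.002 0 0 0.4"}}

```text
clock: 8.55
tcp_pos: [0.5953, 0.0362, 0.0551]
orientation: [0.5, 0.5, 0.5, -0.5]
wrist_force: [-3.3, 1.1, 4.4]
finger_gap: 0.0593
```

Contact made. Releasing gently and rising.

>>> {"method": "drive_tool", "body": {"increments": "0 0 0 0 0 0 0.72;0 0 0 0 0 0 0.76;0 0 0 0 0 0 0.85;0 0 0 0 0 0 0.95;0 0 0 0 0 0 0.95;0 0 0 -0.02 0 0 0.95;0 0 0 -0.05 0 0 0.95;0 0 0 -0.1 0 0 0.95;0 0 0 -0.15 0 0 0.95;0 0 0 -0.17 0 0 0.95;0 0 0 -0.17 0 0 0.95"}}

```text
clock: 9.93
tcp_pos: [0.5965, 0.0361, 0.2263]
orientation: [0.501, 0.501, 0.499, -0.499]
wrist_force: [0.6, 1.3, -0.6]
finger_gap: 0.0816
```

Run:
```python
from h import *
im,ci=shot("wrist","w3"); s=env.get_state(); print(s["tcp_pos"],s["clock"])
from plan import inc
print(inc([.487,-.388,.2],1.956),inc([.487,-.388,.2],1.956-np.pi))
```

```text
[0.59556213 0.03620596 0.22445619] 9.975
[-1.9559e+00  1.2000e-03 -8.0000e-04  2.4300e-02 -1.0860e-01  4.2420e-01] [ 1.1856e+00 -8.0000e-04 -1.0000e-03  2.4300e-02 -1.0860e-01  4.2420e-01]
```

View pics/w3.png

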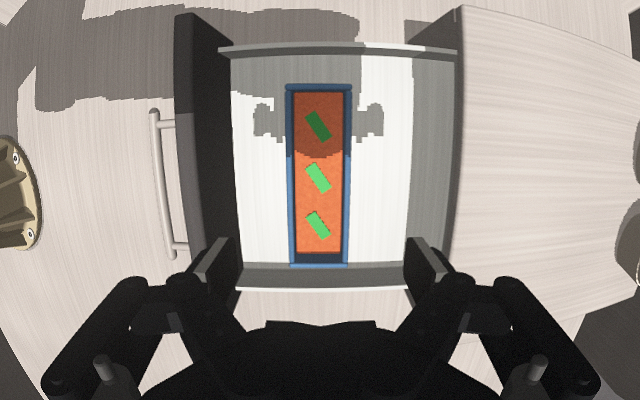

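The dish stands in the drawer: rim corners about (286,85), (352,85), (349,265), (289,265). Now to the lid.

>>> {"method": "drive_tool", "body": {"increments": "0.15 0 0 0 -0.012 0.05 0.95;0.3 0 0 0 -0.025 0.1 0.95;0.45 0 0 0 -0.04 0.15 0.95;0.6 0 0 0 -0.055 0.21 0.95;0.75 0 0 0 -0.07 0.27 0.95;0.9 0 0 0.01 -0.085 0.33 0.95;1.05 0 0 0.02 -0.1 0.38 0.95;1.186 0 0 0.024 -0.109 0.424 0.95;1.186 0 0 0.024 -0.109 0.424 0.95;1.186 0 0 0.024 -0.109 0.424 0.95;1.186 0 0 0.024 -0.109 0.424 0.95"}}

```text
clock: 11.35
tcp_pos: [0.4865, -0.3863, 0.1999]
orientation: [-0.136, -0.694, -0.136, 0.694]
wrist_force: [-0.1, 0.3, 0.3]
finger_gap: 0.0815
```

Run:
```python
from h import *
im,ci=load("w3")
P=np.array([onplane(ci,*q,.092,True)[:2] for q in[(286,85),(352,85),(349,265),(289,265)]]); print(P.round(4))
print([np.linalg.norm(P[i]-P[i-1]).round(4) for i in range(4)]); c=P.mean(0); print("dish",c)
d=P[2]+P[3]-P[0]-P[1]; print("long",np.arctan2(d[1],d[0]))
im,ci=shot("wrist","w4"); s=env.get_state(); print(s["clock"],s["tcp_pos"].round(4))
hsv=cv2.cvtColor(im,cv2.COLOR_RGB2HSV)
m=cv2.inRange(hsv,(100,100,20),(120,255,255))
for c in cv2.findContours(m,0,2)[0]:
    if cv2.contourArea(c)<300: continue
    r=cv2.minAreaRect(c); p=cv2.boxPoints(r); print(p.round(1).tolist(),cv2.approxPolyDP(cv2.convexHull(c),3,True)[:,0].tolist())
    Q=np.array([onplane(ci,*q,.016,True)[:2] for q in p]); print(Q.round(4),Q.mean(0))
```

```text
[[ 0.5668  0.1265]
 [ 0.6249  0.1266]
 [ 0.6261 -0.0473]
 [ 0.5656 -0.0473]]
[np.float64(0.1738), np.float64(0.0581), np.float64(0.1739), np.float64(0.0606)]
dish [0.59584782 0.03961181]
long -1.5707059054821257
11.4 [ 0.4867 -0.3864  0.2002]
[[297.0, 84.0], [352.0, 84.0], [352.0, 243.0], [297.0, 243.0]] [[352, 85], [349, 243], [301, 243], [297, 85]]
[[ 0.5649 -0.3273]
 [ 0.5867 -0.3801]
 [ 0.4241 -0.4505]
 [ 0.4001 -0.3917]] [ 0.49396786 -0.38742273]
[[5.0, 0.0], [94.0, 0.0], [94.0, 20.0], [5.0, 20.0]] [[94, 1], [85, 20], [19, 8], [5, 0]]
[[ 0.5777  0.2318]
 [ 0.5948 -0.0239]
 [ 0.5685 -0.0388]
 [ 0.5434  0.2056]] [0.57109849 0.09366815]
```

View pics/w4.png

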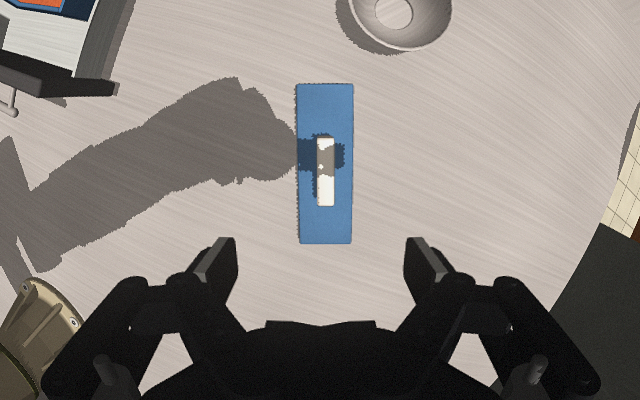

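The lid lies between the fingers: plate corners (297,84), (353,84), (350,244), (300,244), white grip (317,138)–(334,206). The bowl at (394,15) is well clear.

Run:
```python
from h import *
im,ci=load("w4")
from plan import inc
def f(px,z):
    P=np.array([onplane(ci,*q,z,True)[:2] for q in px]); c=P.mean(0); d=P[0]+P[1]-P[2]-P[3]; a=np.arctan2(d[1],d[0])
    print(c,a,[np.linalg.norm(P[i]-P[i-1]).round(4) for i in range(4)]); return c,a
c,a=f([(296.5,84),(353,84),(350,243.7),(300,243.7)],.016)
hsv=cv2.cvtColor(im,cv2.COLOR_RGB2HSV); m=cv2.inRange(hsv[90:240,300:350],(0,0,70),(179,60,255))
k=max(cv2.findContours(m,0,2)[0],key=cv2.contourArea); print(np.array(cv2.boundingRect(k))+[300,90,0,0])
f([(317,138),(334.5,138),(334.5,206),(317,206)],.044)
print(inc([*c,.2],a-np.pi/2))
```

```text
[ 0.49373506 -0.38797223] 0.39256275319787054 [np.float64(0.1778), np.float64(0.0586), np.float64(0.178), np.float64(0.0578)]
[316 135  19  71]
[ 0.49386149 -0.38834078] 0.3918686837507154 [np.float64(0.0684), np.float64(0.0168), np.float64(0.0684), np.float64(0.0177)]
[-0.0055 -0.      0.0005  0.0002  0.0041 -0.0059]
```

>>> {"method": "drive_tool", "body": {"increments": "-0.005 0 0 0.02 0.004 -0.006 0.95;-0.005 0 0 0.07 0.004 -0.006 0.7;-0.005 0 0 0.12 0.004 -0.006 0.6;-0.005 0 0 0.155 0.004 -0.006 0.6;-0.005 0 0 0.172 0.004 -0.006 0.6;-0.005 0 0 0.18 0.004 -0.006 0.6;-0.005 0 0 0.18 0.004 -0.006 0.6;-0.005 0 0 0.18 0.004 -0.006 0.3;-0.005 0 0 0.18 0.004 -0.006 0.1;-0.005 0 0 0.18 0.004 -0.006 0;-0.005 0 0 0.18 0.004 -0.006 0;-0.005 0 0 0.18 0.004 -0.006 0", "newtons": 50}}

```text
clock: 12.9
tcp_pos: [0.4941, -0.39, 0.0217]
orientation: [0.138, 0.694, 0.136, -0.693]
wrist_force: [-0.5, 0.3, 6.1]
finger_gap: 0.0167
```

>>> {"method": "drive_tool", "body": {"increments": "0 0 0 0 0 0 0;0 0 0 0 0 0 0;0 0 0 0 0 0 0"}}

```text
clock: 13.28
tcp_pos: [0.4941, -0.39, 0.0217]
orientation: [0.138, 0.694, 0.136, -0.693]
wrist_force: [0.4, 0.0, 6.6]
finger_gap: 0.0169
```

>>> {"method": "drive_tool", "body": {"increments": "0 0 0 -0.005 0 0 0;0 0 0 -0.015 0 0 0;0 0 0 -0.035 0 0 0;0 0 0 -0.065 0 0 0;0 0 0 -0.1 0 0 0;0 0 0 -0.14 0 0 0;0 0 0 -0.175 0 0 0;0 0 0 -0.2 0 0 0;0 0 0 -0.215 0 0 0;0 0 0 -0.22 0 0 0;0 0 0 -0.22 0 0 0"}}

```text
clock: 14.65
tcp_pos: [0.4932, -0.3891, 0.2396]
orientation: [-0.137, -0.694, -0.137, 0.694]
wrist_force: [0.8, 0.4, -1.7]
finger_gap: 0.0173
```

```bash
python3 plan.py 0.5955 0.0386 0.24 0
python3 - <<'E'
from h import *
im,ci=shot("wrist","w5");s=env.get_state(); print(s["tcp_pos"],s["finger_gap"],s["wrist_force"],s["ft_torque"],s["joint_pos"])
E
```

```text
[-1.181e+00 -3.000e-04  1.100e-03 -1.000e-04 -3.567e-01 -2.572e-01]
[ 0.49302832 -0.38892831  0.23913205] 0.01707280991025299 [-0.87155013  0.24235583 -2.36804894] [-0.00278419  0.03840082 -0.05114075] [-7.95700499e-01  4.19651123e-01  2.19613229e-01  1.37256232e+00
  1.02358864e-04  1.95606799e+00]
```

View pics/w5.png

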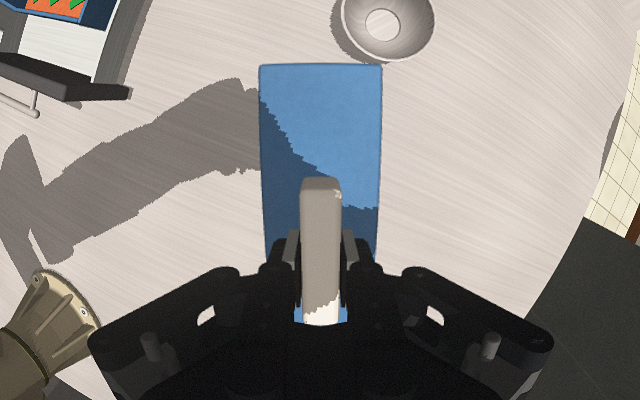

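The lid is held by its grip, hanging straight, with its far edge at row 65 from (259,65) to (382,65). Carrying it over the dish.

>>> {"method": "drive_tool", "body": {"increments": "-0.035 0 0 0 -0.011 -0.008 0;-0.106 0 0 0 -0.032 -0.023 0;-0.213 0 0 0 -0.064 -0.046 0;-0.331 0 0 0 -0.1 -0.072 0;-0.461 0 0 0 -0.139 -0.1 0;-0.59 0 0 0 -0.178 -0.129 0;-0.72 0 0 0 -0.218 -0.157 0;-0.85 0 0 0 -0.257 -0.185 0;-0.968 0 0 0 -0.292 -0.211 0;-1.075 0 0 0 -0.325 -0.234 0;-1.146 0 0 0 -0.346 -0.249 0;-1.181 0 0 0 -0.357 -0.257 0"}}

```text
clock: 16.2
tcp_pos: [0.5946, 0.0416, 0.2402]
orientation: [0.501, 0.498, 0.502, -0.499]
wrist_force: [-0.1, 0.1, -1.7]
finger_gap: 0.0168
```

>>> {"method": "drive_tool", "body": {"increments": "0 0 0 0 0 0 0;0 0 0 0 0 0 0;0 0 0 0 0 0 0"}}

```text
clock: 16.58
tcp_pos: [0.5952, 0.0376, 0.2403]
orientation: [-0.5, -0.5, -0.5, 0.5]
wrist_force: [-0.4, -0.7, -1.1]
finger_gap: 0.0171
```

```bash
python3 plan.py 0.5955 0.0386 0.24 0
python3 - <<'E'
from h import *
im,ci=shot("wrist","w6");s=env.get_state(); print(s["clock"],s["tcp_pos"],s["orientation"])
T=q2R(s["orientation"]);i5,c5=load("w5")
# w5: plate far corners, in tool frame
t5=np.array([.49303,-.38893,.23913]);y=np.array([np.cos(-1.181),0,0])
for c,px,t,z in((c5,[(259,65),(382,65)],t5,.2335),):
    for q in px:
        yaw=-1.1781; d=onplane(c,*q,z,True)-t; Y=np.array([np.cos(-1.181+0*yaw),np.sin(-1.181),0]) ; Y=np.array([np.cos(1.181),-np.sin(1.181),0]); Z=np.array([Y[1],-Y[0],0]); print("lid corner tool y,z",d@Y,d@Z)
hsv=cv2.cvtColor(im,cv2.COLOR_RGB2HSV)
m=cv2.inRange(hsv,(100,100,20),(120,255,255))
for c in cv2.findContours(m,0,2)[0]:
    if cv2.contourArea(c)>500: print(cv2.approxPolyDP(cv2.convexHull(c),3,True)[:,0].tolist())
side,_=shot("side","s6")
a=cv2.resize(side[60:260,220:420],(400,400)); cv2.imwrite("pics/v6.png",np.hstack([a,im[:,120:520]])[:,:,::-1])
E
```

```text
[-0.0016  0.0001  0.      0.0003  0.0002 -0.001 ]
16.625 [0.59530979 0.03759669 0.24034548] [ 0.49960086  0.50042108  0.499561   -0.50041636]
lid corner tool y,z -0.029434540238844502 -0.08943682967681965
lid corner tool y,z 0.029102292448759698 -0.08948639100367309
[[378, 65], [381, 100], [374, 260], [266, 260], [260, 66]]
```

View pics/v6.png

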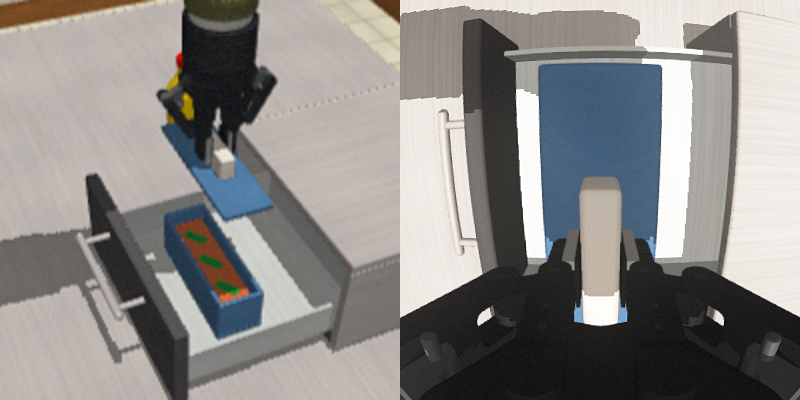

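The lid is parallel to the dish and centred above it, and the drawer is clear. Lowering.

>>> {"method": "drive_tool", "body": {"increments": "0 0 0 0.01 0 -0.001 0;0 0 0 0.03 0 -0.001 0;0 0 0 0.055 0 -0.001 0;0 0 0 0.08 0 -0.001 0;0 0 0 0.1 0 -0.001 0;0 0 0 0.112 0 -0.001 0;0 0 0 0.119 0 -0.001 0;0 0 0 0.122 0 -0.001 0;0 0 0 0.124 0 -0.001 0;0 0 0 0.126 0 -0.001 0;0 0 0 0.128 0 -0.001 0;0 0 0 0.128 0 -0.001 0"}}

```text
clock: 18.18
tcp_pos: [0.5953, 0.0396, 0.1123]
orientation: [0.5, 0.5, 0.5, -0.5]
wrist_force: [-0.2, 0.2, -1.8]
finger_gap: 0.0172
```

>>> {"method": "drive_tool", "body": {"increments": "0 0 0 0.0015 0 0 0;0 0 0 0.003 0 0 0;0 0 0 0.0045 0 0 0;0 0 0 0.0045 0 0 0"}}

```text
clock: 18.68
tcp_pos: [0.5952, 0.0396, 0.1076]
orientation: [0.5, 0.5, 0.5, -0.5]
wrist_force: [-0.4, 0.8, -1.1]
finger_gap: 0.0171
```

>>> {"method": "drive_tool", "body": {"increments": "0 0 0 0.001 0 0 0;0 0 0 0.002 0 0 0;0 0 0 0.0025 0 0 0;0 0 0 0.0025 0 0 0"}}

```text
clock: 19.18
tcp_pos: [0.5955, 0.0396, 0.1058]
orientation: [0.5, 0.5, 0.5, -0.5]
wrist_force: [-1.7, -0.0, 2.5]
finger_gap: 0.0171
```

Seated at the expected height (0.1058 against 0.1057). Releasing.

>>> {"method": "drive_tool", "body": {"increments": "0 0 0 0 0 0 0.22;0 0 0 0 0 0 0.27;0 0 0 0 0 0 0.4;0 0 0 0 0 0 0.5;0 0 0 0 0 0 0.5;0 0 0 -0.02 0 0 0.5;0 0 0 -0.06 0 0 0.5;0 0 0 -0.11 0 0 0.5;0 0 0 -0.15 0 0 0.5;0 0 0 -0.15 0 0 0.5;0 0 0 -0.15 0 0 0.5"}}

```text
clock: 20.55
tcp_pos: [0.5952, 0.0396, 0.2548]
orientation: [0.5, 0.5, 0.5, -0.5]
wrist_force: [-0.2, -0.4, -0.1]
finger_gap: 0.0426
```

```bash
python3 plan.py 0.40 0.036 0.25 0
python3 - <<'E'
from h import *
im,ci=shot("wrist","w7");s=env.get_state(); print(s["clock"],s["tcp_pos"])
side,_=shot("side","s7")
a=cv2.resize(side[100:260,240:400],(400,400),interpolation=2); cv2.imwrite("pics/v7.png",np.hstack([a,im[:,120:520]])[:,:,::-1])
E
```

```text
[ 0.000e+00 -1.000e-04  3.000e-04  4.800e-03 -1.952e-01  3.600e-03]
20.6 [0.59477229 0.039641   0.2540177 ]
```

View pics/v7.png

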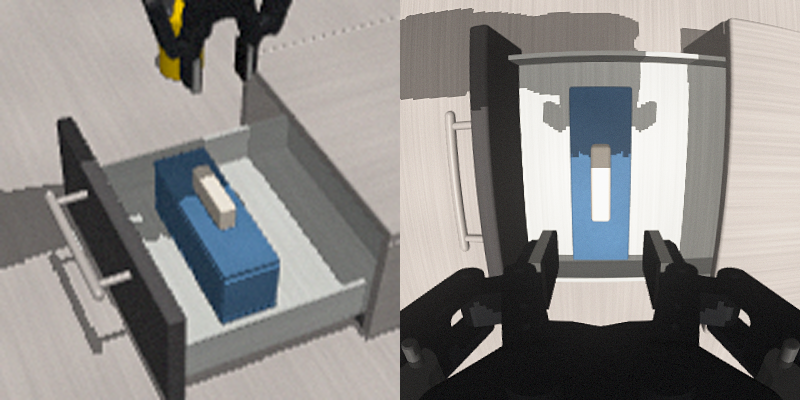

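The lid sits flush on the dish and the drawer is clear. Closing the fingers and moving in front of the handle.

>>> {"method": "drive_tool", "body": {"increments": "-0.15 0 0 0 -0.01 0.003 0;-0.33 0 0 0 -0.03 0.003 0;-0.51 0 0 0 -0.06 0.003 0;-0.69 0 0 0 -0.09 0.003 0;-0.87 0 0 0 -0.12 0.003 0;-1.05 0 0 0 -0.15 0.003 0;-1.23 0 0 0 -0.18 0.003 0;-1.4 0 0 0 -0.2 0.003 0;-1.54 0 0 0 -0.21 0.003 0;-1.571 0 0 0 -0.21 0.003 0;-1.571 0 0 0 -0.21 0.003 0;-1.571 0 0 0 -0.21 0.003 0"}}

```text
clock: 22.15
tcp_pos: [0.3857, 0.0366, 0.2549]
orientation: [0.707, 0.0, 0.707, -0.0]
wrist_force: [-0.2, -0.2, 0.6]
finger_gap: 0.0001
```

```bash
python3 plan.py 0.385 0.036 0.092 1.5708
python3 - <<'E'
from h import *
im,ci=shot("wrist","w8");s=env.get_state(); print(s["clock"],s["tcp_pos"],s["joint_pos"].round(3),s["finger_gap"])
E
```

```text
[-0.0011 -0.0006 -0.0002  0.1629 -0.0006 -0.0006]
22.2 [0.38573879 0.03658825 0.25501137] [-0.113 -0.058 -0.327  1.303  0.    -0.113] -0.00022639139004971957
```

>>> {"method": "drive_tool", "body": {"increments": "0 0 0 0.04 0 0 0;0 0 0 0.09 0 0 0;0 0 0 0.13 0 0 0;0 0 0 0.155 0 0 0;0 0 0 0.163 0 0 0;0 0 0 0.163 0 0 0;0 0 0 0.163 0 0.015 0;0 0 0 0.163 0 0.025 0;0 0 0 0.163 0 0.032 0;0 0 0 0.163 0 0.036 0;0 0 0 0.163 0 0.040 0;0 0 0 0.163 0 0.044 0"}}

```text
clock: 23.7
tcp_pos: [0.4294, 0.0366, 0.0922]
orientation: [0.707, -0.0, 0.707, 0.0]
wrist_force: [0.4, 0.2, 0.3]
finger_gap: -0.0
```

Pushing slowly, with a ramp.

>>> {"method": "drive_tool", "body": {"increments": "0 0 0 0 0 0.003 0;0 0 0 0 0 0.006 0;0 0 0 0 0 0.010 0;0 0 0 0 0 0.015 0;0 0 0 0 0 0.021 0;0 0 0 0 0 0.027 0;0 0 0 0 0 0.034 0;0 0 0 0 0 0.041 0;0 0 0 0 0 0.048 0;0 0 0 0 0 0.055 0;0 0 0 0 0 0.062 0;0 0 0 0 0 0.069 0"}}

```text
clock: 25.2
tcp_pos: [0.4988, 0.0367, 0.0922]
orientation: [0.707, -0.0, 0.707, 0.0]
wrist_force: [-2.7, 1.7, -0.2]
finger_gap: -0.0003
```

>>> {"method": "drive_tool", "body": {"increments": "0 0 0 0 0 0.007 0;0 0 0 0 0 0.014 0;0 0 0 0 0 0.021 0;0 0 0 0 0 0.028 0;0 0 0 0 0 0.035 0;0 0 0 0 0 0.042 0;0 0 0 0 0 0.049 0;0 0 0 0 0 0.056 0;0 0 0 0 0 0.063 0;0 0 0 0 0 0.069 0;0 0 0 0 0 0.075 0;0 0 0 0 0 0.08 0"}}

```text
clock: 26.7
tcp_pos: [0.5788, 0.0366, 0.0923]
orientation: [0.707, -0.0, 0.707, 0.0]
wrist_force: [-3.3, 1.9, 0.5]
finger_gap: 0.0001
```

Run:
```python
from h import *
side,_=shot("side","s9"); im,_=shot("scene","sc9"); s=env.get_state(); print(s["tcp_pos"],s["wrist_force"])
a=cv2.resize(side[80:280,230:430],(400,400),interpolation=2);b=cv2.resize(im[90:270,230:410],(400,400),interpolation=2); cv2.imwrite("pics/v9.png",np.hstack([a,b])[:,:,::-1])
```

```text
[0.57984044 0.03617859 0.09254592] [-0.47664053  0.03660772  0.74782135]
```

View pics/v9.png

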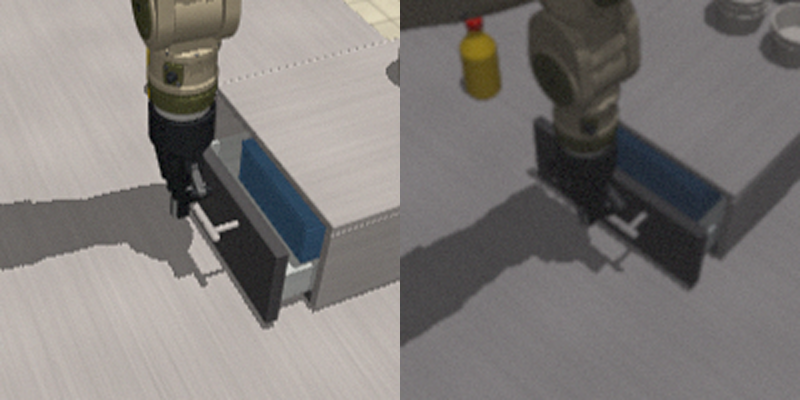

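The drawer is about three quarters shut, with the dish passing under the unit's top. Continuing more slowly.

>>> {"method": "drive_tool", "body": {"increments": "0 0 0 0 0 0.003 0;0 0 0 0 0 0.007 0;0 0 0 0 0 0.011 0;0 0 0 0 0 0.015 0;0 0 0 0 0 0.019 0;0 0 0 0 0 0.023 0;0 0 0 0 0 0.027 0;0 0 0 0 0 0.030 0;0 0 0 0 0 0.033 0;0 0 0 0 0 0.036 0;0 0 0 0 0 0.038 0;0 0 0 0 0 0.040 0"}}

```text
clock: 28.3
tcp_pos: [0.6185, 0.0368, 0.0923]
orientation: [0.707, -0.0, 0.707, 0.0]
wrist_force: [-3.0, -0.2, 1.4]
finger_gap: 0.0004
```

>>> {"method": "drive_tool", "body": {"increments": "0 0 0 0 0 0.0015 0;0 0 0 0 0 0.003 0;0 0 0 0 0 0.0045 0;0 0 0 0 0 0.006 0"}}

```text
clock: 28.8
tcp_pos: [0.6244, 0.0368, 0.0923]
orientation: [0.707, -0.0, 0.707, 0.0]
wrist_force: [-3.7, -0.9, 1.1]
finger_gap: 0.0002
```

>>> {"method": "drive_tool", "body": {"increments": "0 0 0 0 0 0.0015 0;0 0 0 0 0 0.003 0;0 0 0 0 0 0.0045 0;0 0 0 0 0 0.006 0"}}

```text
clock: 29.3
tcp_pos: [0.6305, 0.0368, 0.0923]
orientation: [0.707, -0.0, 0.707, 0.0]
wrist_force: [-4.0, 0.8, 1.8]
finger_gap: 0.0
```

>>> {"method": "drive_tool", "body": {"increments": "0 0 0 0 0 0.001 0;0 0 0 0 0 0.002 0;0 0 0 0 0 0.003 0;0 0 0 0 0 0.004 0"}}

```text
clock: 29.8
tcp_pos: [0.6317, 0.0368, 0.0922]
orientation: [0.705, -0.0, 0.709, 0.0]
wrist_force: [-11.3, 0.3, 7.6]
finger_gap: 0.0001
```

>>> {"method": "drive_tool", "body": {"increments": "0 0 0 0 0 0.001 0;0 0 0 0 0 0.002 0;0 0 0 0 0 0.002 0"}}

```text
clock: 30.18
tcp_pos: [0.6317, 0.0368, 0.0922]
orientation: [0.704, -0.0, 0.71, 0.0]
wrist_force: [-15.7, -0.4, 9.4]
finger_gap: -0.0
```

>>> {"method": "drive_tool", "body": {"increments": "0 0 0 0 0 -0.004 0;0 0 0 0 0 -0.015 0;0 0 0 0 0 -0.04 0;0 0 0 0 0 -0.08 0;0 0 0 0 0 -0.13 0;0 0 0 0 0 -0.18 0;0 0 0 -0.05 0 -0.22 0;0 0 0 -0.1 0 -0.22 0;0 0 0 -0.15 0 -0.22 0;0 0 0 -0.15 0 -0.22 0;0 0 0 -0.15 0 -0.22 0"}}

```text
clock: 31.55
tcp_pos: [0.4165, 0.0366, 0.242]
orientation: [0.707, -0.0, 0.707, 0.0]
wrist_force: [-0.8, 0.3, -0.4]
finger_gap: 0.0
```

Run:
```python
from h import *
side,_=shot("side","s10"); im,_=shot("scene","sc10"); s=env.get_state(); print(s["clock"],s["tcp_pos"],s["wrist_force"])
cv2.imwrite("pics/v10.png",np.hstack([side[60:400,200:520],im[60:400,150:600]])[:,:,::-1])
```

```text
31.65 [0.41566052 0.03664258 0.2408663 ] [-0.16719657 -0.54485417 -0.88169635]
```

The viewer's limit is reached, so I'll check numerically.

Run:
```python
from h import *
for n in("s10","sc10"):
    im,ci=load(n); K=np.array(ci["camera_matrix"]);A=att(ci["attitude"]);o=np.array(ci["origin"])
    def px(p):
        c=A.T@(np.array(p)-o); return K[0,2]+K[0,0]*c[0]/-c[2],K[1,2]-K[1,1]*c[1]/-c[2]
    hsv=cv2.cvtColor(im,cv2.COLOR_RGB2HSV)
    u,v=map(int,px([.68,.036,.1])); print(n,"blue near unit",cv2.countNonZero(cv2.inRange(hsv[v-60:v+60,u-80:u+80],(100,100,20),(120,255,255))))
    print([(x,int(im[int(b),int(a)].mean())) for x in np.arange(.655,.72,.004).round(3) for a,b in[px([x,-.08,.14 if x<.7 else .16])]])
a0,_=load("scene0");a1,_=load("sc10");d0,_=load("side0");d1,_=load("s10")
for nm,p,q,r in(("bowl",a0,a1,np.s_[235:290,425:480]),("bottle",d0,d1,np.s_[82:136,296:328])): print(nm,np.abs(p[r].astype(int)-q[r]).mean().round(2))
```

```text
s10 blue near unit 64
[(np.float64(0.655), 36), (np.float64(0.659), 37), (np.float64(0.663), 39), (np.float64(0.667), 37), (np.float64(0.671), 38), (np.float64(0.675), 37), (np.float64(0.679), 42), (np.float64(0.683), 75), (np.float64(0.687), 80), (np.float64(0.691), 83), (np.float64(0.695), 84), (np.float64(0.699), 62), (np.float64(0.703), 152), (np.float64(0.707), 173), (np.float64(0.711), 175), (np.float64(0.715), 176), (np.float64(0.719), 176)]
sc10 blue near unit 0
[(np.float64(0.655), 37), (np.float64(0.659), 37), (np.float64(0.663), 36), (np.float64(0.667), 34), (np.float64(0.671), 37), (np.float64(0.675), 33), (np.float64(0.679), 41), (np.float64(0.683), 49), (np.float64(0.687), 54), (np.float64(0.691), 53), (np.float64(0.695), 52), (np.float64(0.699), 45), (np.float64(0.703), 112), (np.float64(0.707), 114), (np.float64(0.711), 114), (np.float64(0.715), 112), (np.float64(0.719), 112)]
bowl 7.26
bottle 4.27
```

Run:
```python
from h import *
im,ci=load("s10"); hsv=cv2.cvtColor(im,cv2.COLOR_RGB2HSV); m=cv2.inRange(hsv,(100,100,20),(120,255,255))
for c in cv2.findContours(m,0,2)[0]:
    if cv2.contourArea(c)>4: print(cv2.boundingRect(c),cv2.contourArea(c), hsv[tuple(c[0,0][::-1])])
a,_=load("scene0");b,_=load("sc10");c,_=load("side0");d,_=load("s10")
for nm,p,q,r in(("bowl",a,b,np.s_[235:290,425:480]),("bowl side",c,d,np.s_[300:365,422:490]),("bottle",c,d,np.s_[82:136,296:328]),("ref",a,b,np.s_[300:360,480:560])):
    P=cv2.cvtColor(p[r],7).astype(np.float32);Q=cv2.cvtColor(q[r],7).astype(np.float32); print(nm,cv2.phaseCorrelate(P,Q),P.mean(),Q.mean(),np.abs(P-Q).mean())
```

```text
(366, 162, 27, 34) 29.5 [104 131  78]
bowl ((-0.06470367243991859, 0.016947385009995486), 0.9708925127983093) 95.247604 102.45058 7.2366943
bowl side ((-0.015029096654146201, -0.01037095269962407), 0.9888673964657901) 147.47127 151.79503 4.4282804
bottle ((-0.08905120092614638, -0.03143857796824179), 0.9331418504869496) 148.43518 152.84665 4.5434027
ref ((0.3881457185051431, -20.191408778368533), 0.09260790506998698) 107.66333 115.45396 7.7935414
```

The thin blue line in the side view is consistent with the dish seen through the 5 mm slit above the panel. The panel back sits at x≈0.70, against the unit's front edge. The bowl and bottle show no shift in the pictures (under 0.1 px).

```bash
python3 -c "
from workcell import job
print(job.hand_in())"
```

```text
the job is handed in; nothing more can be done
None
```

The filled dish is in the drawer with its lid seated, the drawer is pushed shut, and the job is handed in at about 32 s. No verdict was reported.

- **Dish:** I set it down level across the drawer; the upward force at contact was about 4 N.
- **Lid:** It went down to within 0.1 mm of the computed seated height, at about 2.5 N, and the picture taken after release showed it flush.
- **Drawer:** I pushed it slowly by its handle at about 3–4 N until it stopped. I then pressed to about 16 N (18 N at the wrist in all), and it moved no further. In the final pictures the back of the front panel lies against the unit's front edge.
- **Bystanders:** The bowl and bottle show less than 0.1 pixel of shift.

**Weaker checks:**
- The last pictures were checked by numbers only, because the viewing limit of 12 was reached.
- The side view still showed a thin blue line at the drawer. I took it for the dish seen through the 5 mm slit above the panel, since the scene camera saw no blue there.
- The lid was not seen again once the drawer was shut.

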